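# Cover the culture dish and hold the loupe at its mark

### The arm

A 6-joint arm with a two-finger parallel gripper is mounted at the origin on the work surface. World frame = base frame: x ahead of the robot, y to its left, z up, the work surface at z = 0. Lengths are in m, angles in rad, forces in N, time in s.
With the tool pointing down it reaches from about 0.3 to 0.75 m from the base axis. Payload 8.5 kg.
Tool frame: the origin (TCP) lies on the centre line of the jaws, within the pads' length; the fingertips stand 11 mm ahead of it and the grasp point (between the pads) lies 8 mm behind it (arm.tips_ahead is the distance from the TCP to the fingertips, in m); z points along the fingers, y is the line along which they close (so a half turn about z gives the same grasp; the last joint's range is limited). The gripper opens to 85 mm and grips with 20 to 120 N. Pads are 22 mm wide; open, the fingers measure 114 mm over their backs; the gripper's body (76 mm by 85 mm) begins 54 mm behind the grasp point. The pads swing forward as they close: fully open they stand 13 mm farther back than shut.
Start: joints at [1.074, 0.381, 1.297, -0, 1.464, -0.215], TCP at [0.153, 0.528, 0.218] pointing down, gripper open.
Joint ranges: [-3.11, 3.11], [-0.89, 2.33], [0.22, 2.48], [-1.42, 4.56], [0.17, 2.85], [-2.88, 2.88]. Speed limits (rad/s): [2.39, 2.39, 3.14, 3.14, 3.14, 3.14].

### API

Orientations are given as a rotation vector (axis times angle).
In Python, from workcell import arm, eyes gives the robot as it stands. The module is installed in compiled form; this text tells all that it offers.
- The arm moves only by the tool arm_command, never from a script. Its argument "series" is a list of rows, each an object of numbers: "tx", "ty", "tz": the shift along the tool's x, y, z in m; "rx", "ry", "rz": the turn, a rotation vector about the tool's x, y, z in rad; "fingers": the opening, from 0 (shut) to 1 (fully open). In form: [{"tx": .., "ty": .., "tz": .., "rx": .., "ry": .., "rz": .., "fingers": ..}, ...]. A call has 1 to 20 rows; each row shifts and turns the commanded pose from where the row before left it, along the tool's axes as they then stand; what a row does not reach is not made up. A row lasts 1/12 s, in which the tool goes at most 41.7 mm and 7.16 degrees, less where a joint would pass 70% of its speed; a pose out of reach is approached as far as the arm can. A call is refused whole if a number of a shift passes 0.0417 or a number of a turn 0.125, either way. A call with a gripper value outside its range is refused whole. The fingers move at their own pace and stop on an object; "squeeze" is the grip in N (left out, the last holds). Time passes only in rows, so rows that do not move let the fingers close. It gives the time, the measured TCP pose, the force, the opening and the grip force at its end, in the units of the state.
- arm.sense(): the state, without advancing time (a new reading comes with each control period).
- eyes.read_camera(name): name is "scene" or "top"; returns the picture (420x560x3 uint8, red, green, blue); there is no depth.
- eyes.calibration(name): a dict with "vfov" (degrees; the focal length in pixels is half the picture's height over the tangent of half this angle, whatever the lens; pixels are square), "cx", "cy" (the principal point, pixels), "view" (4x4, takes a point from world to camera coordinates). Camera axes: x right, y up, looking along -z (the intrinsics and any distortion apply to the point x, -y, -z); pixel columns grow to the right and rows downward; lengths in m; the calibration is good to about 2 mm. A picture is of the moment at which its call begins. calibration takes no time and is no camera call.
- arm.finish_job(): hands the job in; it is judged then, once.
Trained networks look in the newest picture that a camera, given by its name, has taken for a name from the list of things; names that differ only in an ending like _2 or _b are one class to them, and where a whole thing is asked for, a point or a joint stands for the part that bears it (a point fixed in the world has none). Each returns a list of dicts, best first, with "score" (0 to 1); they miss things now and then, are a little off and sometimes report something else, mostly with a low value. They report only what shows in the picture. A call takes as long as a camera call. They do not tell look-alikes from the thing itself.
- eyes.outline_of(query, camera): "mask" (420x560 bool, what is visible of it).
- eyes.landmark_of(query, camera): "location" ([x, y, z] in m, in the coordinates of the camera as it stood for that picture, good to about 4 mm: a listed point, or the origin of a listed thing).
The state is a dict: "t": time; "joint_pos": joint angles; "joint_vel": joint speeds; "joint_torque": joint torques, N m; "tool_pos": TCP position; "orientation": TCP orientation; "ft_force": force on the tool from outside, world axes, zero at the start; "ft_torque": the same for the moment, N m; "opening": finger opening in m; "finger_force": force on a finger pad.
Only numpy, scipy, OpenCV 4.12 (cv2) and the standard library are available. Lean on these libraries where they do the work, as an engineer would, in place of code of your own. Each camera call takes 0.05 s, during which the arm holds its last target. There are 200 camera calls.

### The job

The dish in the reading stand is loaded: put its lid on so that it sits flat and fully down, and let go of it. Then pinch the grip of the telescoping loupe arm so that its lock button is pressed in, draw the arm out until its pointer is in line with the index clip on the scale, and finish holding the grip still there (the arm springs back if let go). Leave the index clip and everything else on the bench where it is.

Things in the scene. Friction and masses are not known exactly. Their poses are not given: they have to be found in the camera images.
- stand: Reading stand, fixed to the bench. Origin on the bench, mid-width of its grey base plate (90 mm wide, 8 mm thick, from y=-285 to +100 mm in the stand's frame). Its +y is the way the loupe arm slides out. All its parts lie along x=0: a sleeve (36 mm wide, top at 68 mm, y=-282 to -118 mm) that carries the loupe arm, and a dish nest (ring 62 mm wide, 12 mm above the bench) at y=+50 mm.
- dish: Small round culture dish, clear plastic with amber filling, outer diameter 52 mm, 14 mm high, open on top, standing loose (2 mm play) in the nest of the stand, its rim 22 mm above the bench. Origin: centre of its underside, z up.
- lid: Clear round lid of the small dish: outer diameter 62 mm, inside 57 mm, 10 mm high, top wall 2 mm, about 18 g. Lies right way up on the bench, open side down. Origin: centre of the underside of the skirt, z up. Fully on, its top wall rests on the dish's rim: its origin is then 6 mm above the dish's (14 mm above the bench), on the same axis.
- grip (a point): Black upright grip block of the loupe arm, 24 mm (stand x) by 26 mm (stand y), from 55 to 100 mm above the bench; slides with the arm. Origin: on the block's axis, 85 mm above the bench, level with the lock button; axes as the stand's. Home: stand y=-100 mm. The button is on its +x face: pinch from above, fingers closing along stand x.
- lock (a joint): Lock button: steel cap 18 mm wide, 24 mm high on the grip's +x side. Value: how far it is pushed in towards the block (0 out, 0.008 m fully in). Springs out by itself (2 N to start, 5 N fully in). It locks the loupe arm only at home: the arm is free once the button is in by about 4.5 mm; away from home it may be in or out.
- button_face (a point): Centre of the outer face of the lock button, 22 mm in stand x from the grip's origin while out, 14 mm when fully in; 85 mm above the bench.
- loupe_arm (a joint): Extension of the telescoping loupe arm along the stand's +y in m: 0 home and locked, 0.13 at most. A return spring draws it home with 2 N at home to 4 N fully out, so it must be held when out. A firm pinch of 15 to 25 N on grip and button holds the button in and carries the arm.
- index (a joint): Place of the small brass index clip on the scale in m, on the same scale as the loupe arm: when the two values are equal, pointer and index line up. Set somewhere between 0.07 and 0.115; stiff (8 N), not to be moved.
- index_mark (a point): Line on the top of the brass index clip (clip 8 mm long in stand y, 9 mm wide, 72 mm above the bench), which sits on the +x side of the sleeve, beside the scale marks (one each 10 mm along the sleeve's top). It stands at stand y = -265 mm + index value.
- pointer_tip (a point): Tip of the dark steel pointer at the tail of the loupe arm, which rides 72 mm above the bench across the scale on top of the sleeve; 165 mm behind (-y of) the grip's origin. Pulling the grip out carries it towards the index.
- loupe_center (a point): Centre of the round loupe (60 mm wide, 55 to 65 mm above the bench) at the front of the arm, 55 mm ahead (+y) of the grip. At home its edge is 65 mm from the dish's axis, so the dish is free from above.
- jar: Bystander: low closed jar with white cap, 42 mm across, 46 mm high, near the lid (either may be the nearer to the robot). Origin under its centre.
- tally: Bystander: round steel hand tally counter, 46 mm across, 32 mm high, lying between the stand and the robot.
- wash_bottle: Bystander: white bottle with a red cap, 64 mm across, 150 mm high, on the right.
- marker: Bystander: marker pen, 140 mm long, lying on the left.
- swab_box: Bystander: cardboard box 90 x 60 x 45 mm on the left.
Mind the look-alikes: they are no part of the job. What is shaped like the dish but purple is not meant.

How it is judged:
On the way, in this order (a step that is already met when the one before it is completed fails the run):
1. the lid sits fully down on the dish in the nest, let go, the loupe arm still home (horizontal distance between lid and dish below 0.0045 m and z of lid in the frame of dish between 0.003 and 0.0085 m and angle between lid's own z axis and vertical below 0.08 rad and z of dish in the frame of stand between 0.005 and 0.011 m and contact force between the fingers and lid below 0.1 N and value of joint loupe_arm below 0.006 m), for 0.2 s.
2. the lock button is pressed in by the fingers and the arm has left home (contact force between the fingers and loupe_arm above 1 N and value of joint lock above 0.003 m and value of joint loupe_arm above 0.008 m), for 0.05 s.
At the end, for the whole second after the job is handed in: Pointer within 4 mm of the index line (within the clip's length) and still, fingers holding the grip (over 1 N); lid flat and fully down on the dish (axes within 4.5 mm, tilt under 0.08 rad), untouched; dish in its nest; index clip within 4 mm of its first place (y of pointer_tip in the frame of index_mark between -0.004 and 0.004 m and velocity of joint loupe_arm between -0.01 and 0.01 m/s and contact force between the fingers and loupe_arm above 1 N and horizontal distance between lid and dish below 0.0045 m and z of lid in the frame of dish between 0.003 and 0.0085 m and angle between lid's own z axis and vertical below 0.08 rad and z of dish in the frame of stand between 0.005 and 0.011 m and contact force between the fingers and lid below 0.1 N and linear speed of lid below 0.02 m/s and distance of index_mark from where it was at the start of the episode below 0.004 m); the arm keeps its last pose, push and grip.
It fails at once if a bystander is pushed more than 30 mm from its place (distance of any of jar, tally, wash_bottle, marker, swab_box from where it was at the start of the episode above 0.03 m).
It fails at once if the index clip is moved by more than 6 mm (distance of index_mark from where it was at the start of the episode above 0.006 m).
It also fails if it takes over 46 s, if anything falls off the work surface, if the arm or the gripper's body presses on something with over 40 N, if the wrist force passes 120 N, or if a joint passes its speed limit or range.

## Working session

There is one attempt and no reset: what is moved stays moved. The work goes in short steps, Python scripts to look and compute and a tool call to move; the robot and the scene stay as the last step left them, time stands still between calls to the robot, and variables do not carry over. Pictures are saved under pics/ and viewed, at most 12 in all, crops included, and the job is handed in when it is done.

Besides the shell and the picture viewer there is one more tool, called after "Call:" in YAML: its name, and indented under it one key for each argument. arm_command: Moves the arm, as the interface text tells. Its arguments: {"type":"object","properties":{"series":{"type":"array","items":{"type":"object","properties":{"tx":{"type":"number"},"ty":{"type":"number"},"tz":{"type":"number"},"rx":{"type":"number"},"ry":{"type":"number"},"rz":{"type":"number"},"fingers":{"type":"number"}}}},"squeeze":{"type":"number"}},"required":["series"]}

```bash
mkdir -p pics; cat > h.py <<'E'
import numpy as np, cv2
from workcell import arm, eyes
def cal(n):
    c=eyes.calibration(n); f=210/np.tan(np.radians(c['vfov'])/2); return c,f,np.array(c['view'])
def w2p(n,p):
    c,f,V=cal(n); q=V@np.append(p,1); return c['cx']+f*q[0]/-q[2], c['cy']-f*q[1]/-q[2]
def p2w(n,u,v,z):
    c,f,V=cal(n); d=V[:3,:3].T@np.array([(u-c['cx'])/f,-(v-c['cy'])/f,-1]); o=-V[:3,:3].T@V[:3,3]
    return o+d*(z-o[2])/d[2]
def lm(q,n):
    V=cal(n)[2]; return [(round(r['score'],2),(np.linalg.inv(V)@np.append(r['location'],1))[:3].round(4)) for r in eyes.landmark_of(q,n)]
E
python3 - <<'E'
from h import *
for n in('scene','top'):
    im=eyes.read_camera(n); cv2.imwrite(f'pics/{n}0.png',im[:,:,::-1])
    c=eyes.calibration(n); print({k:v for k,v in c.items() if k!='view'}, (-np.array(c['view'])[:3,:3].T@np.array(c['view'])[:3,3]).round(3))
    for q in('stand','dish','lid','grip','button_face','index_mark','pointer_tip','jar','tally','wash_bottle'): print(n,q,[(s,list(p)) for s,p in lm(q,n)])
print(arm.sense())
E
```

```text
{'vfov': 48.401093946218616, 'cx': 277.7017974074384, 'cy': 210.16837868893435} [ 1.355 -0.188  0.843]
scene stand [(0.59, [np.float64(0.5928), np.float64(0.0419), np.float64(0.0028)]), (0.36, [np.float64(0.5097), np.float64(-0.4738), np.float64(-0.0025)])]
scene dish [(0.54, [np.float64(0.6053), np.float64(0.0936), np.float64(0.0072)]), (0.53, [np.float64(0.7224), np.float64(0.1467), np.float64(0.0006)])]
scene lid [(0.79, [np.float64(0.4552), np.float64(0.2701), np.float64(0.0014)])]
scene grip [(0.56, [np.float64(0.5731), np.float64(-0.0587), np.float64(0.085)])]
scene button_face [(0.65, [np.float64(0.5112), np.float64(-0.477), np.float64(-0.002)]), (0.64, [np.float64(0.5909), np.float64(-0.059), np.float64(0.0868)])]
scene index_mark [(0.47, [np.float64(0.5718), np.float64(-0.1373), np.float64(0.074)]), (0.36, [np.float64(0.6099), np.float64(0.0946), np.float64(0.0088)])]
scene pointer_tip [(0.64, [np.float64(0.5482), np.float64(-0.2155), np.float64(0.0705)]), (0.63, [np.float64(0.457), np.float64(0.2703), np.float64(0.0014)])]
scene jar [(0.87, [np.float64(0.5987), np.float64(0
[... 1469 characters left out ...]
t64(0.0006)])]
{'t': 1.1, 'joint_pos': array([ 1.07369941e+00,  3.80610381e-01,  1.29741869e+00, -3.78496106e-05,
        1.46360272e+00, -2.15299293e-01]), 'joint_vel': array([ 0.00034719,  0.00045037,  0.00153724,  0.00133246,  0.00161818,
       -0.00062012]), 'joint_torque': array([ 2.15484237e-03, -4.48341680e+01, -2.31461906e+01, -9.66985067e-05,
        5.95827096e-04,  3.09111265e-06]), 'tool_pos': array([0.15294403, 0.52827828, 0.21831051]), 'orientation': array([ 4.41174180e-01,  3.11043950e+00, -7.82293213e-05]), 'ft_force': array([-0.07753986, -0.27821069, -0.61733255]), 'ft_torque': array([0.02792947, 0.02661989, 0.02124854]), 'finger_force': 0.0, 'opening': 0.08545771452014854}
```

View pics/top0.png

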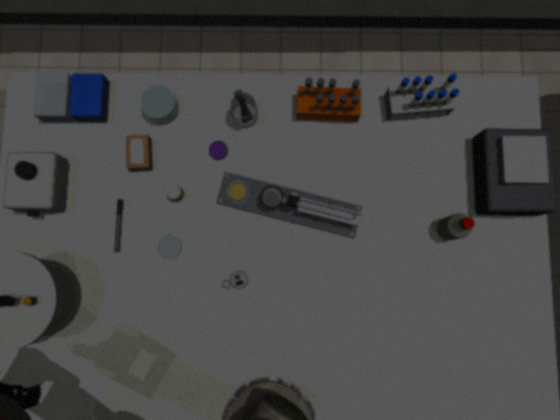

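View pics/scene0.png

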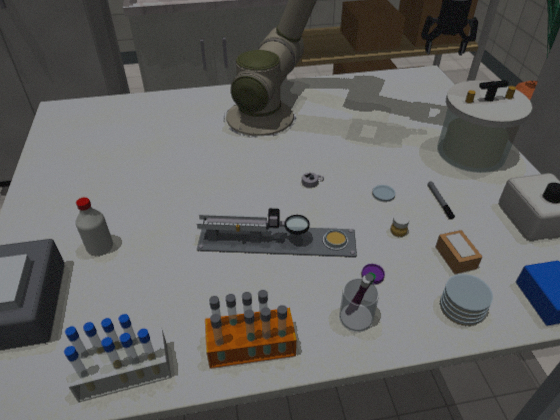

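```bash
python3 - <<'E'
from h import *
a=cv2.imread('pics/scene0.png'); b=cv2.imread('pics/top0.png')
g=lambda x:np.clip(255*(x/255.)**0.6,0,255).astype(np.uint8)
A=cv2.resize(g(a[195:265,190:370]),None,fx=4.4,fy=4.4,interpolation=cv2.INTER_CUBIC)
B=cv2.resize(g(b[165:245,210:370]),None,fx=3.5,fy=3.5,interpolation=cv2.INTER_CUBIC)
C=np.zeros((A.shape[0]+B.shape[0],800,3),np.uint8); C[:A.shape[0],:A.shape[1]]=A; C[A.shape[0]:,:B.shape[1]]=B
C=C[:600]; print(A.shape,B.shape); cv2.imwrite('pics/crop1.png',C)
for n in('scene','top'):
    eyes.read_camera(n)
    for q in('dish','lid','stand'):
        for r in eyes.outline_of(q,n):
            m=r['mask'].astype(np.uint8); ys,xs=np.nonzero(m); print(n,q,round(r['score'],2),len(xs),(xs.min()+xs.max())/2,(ys.min()+ys.max())/2,xs.mean().round(2),ys.mean().round(2))
            if q=='stand' : print(cv2.minAreaRect(np.c_[xs,ys].astype(np.float32)), cv2.boxPoints(cv2.minAreaRect(np.c_[xs,ys].astype(np.float32))).round(1).tolist())
            z={'dish':.022,'lid':.01 if q=='lid' else 0,'stand':.008}[q]
            print('  w',p2w(n,xs.mean(),ys.mean(),z).round(4))
E
```

```text
(308, 792, 3) (280, 560, 3)
scene dish 0.88 337 335.5 239.0 335.05 238.89
  w [0.6136 0.0892 0.022 ]
scene dish 0.7 299 372.5 274.0 373.75 272.47
  w [0.7306 0.1466 0.022 ]
scene lid 0.52 304 383.0 193.0 383.4 192.82
  w [0.4603 0.2696 0.01  ]
scene stand 0.79 5314 276.0 233.0 267.93 235.53
((276.23126220703125, 231.83006286621094), (161.0130157470703, 45.685909271240234), 1.8476102352142334) [[195.0, 252.10000610351562], [196.5, 206.39999389648438], [357.3999938964844, 211.60000610351562], [356.0, 257.29998779296875]]
  w [ 0.5589 -0.0663  0.008 ]
scene stand 0.6 887 258.0 221.0 274.96 221.76
((258.83599853515625, 217.49615478515625), (100.00984954833984, 22.115753173828125), 7.926926136016846) [[207.8000030517578, 221.60000610351562], [210.8000030517578, 199.60000610351562], [309.8999938964844, 213.39999389648438], [306.79998779296875, 235.3000030517578]]
  w [ 0.5141 -0.0405  0.008 ]
top dish 0.71 279 237.0 191.5 237.42 191.11
  w [0.6056 0.0896 0.022 ]
top dish 0.57 280 218.5 150.0 218.4 149.75
  w [0.7191 0.1437 0.022 ]
top lid 0.79 412 170.0 247.0 169.75 247.09
  w [0.4543 0.2678 0.01  ]
top stand 0.63 4442 289.5 205.0 293.06 205.86
((290.00433349609375, 204.9832763671875), (143.9146728515625, 33.77888870239258), 14.51669979095459) [[216.10000610351562, 203.3000030517578], [224.60000610351562, 170.60000610351562], [363.8999938964844, 206.6999969482422], [355.3999938964844, 239.39999389648438]]
  w [ 0.5691 -0.0605  0.008 ]
```

View pics/crop1.png

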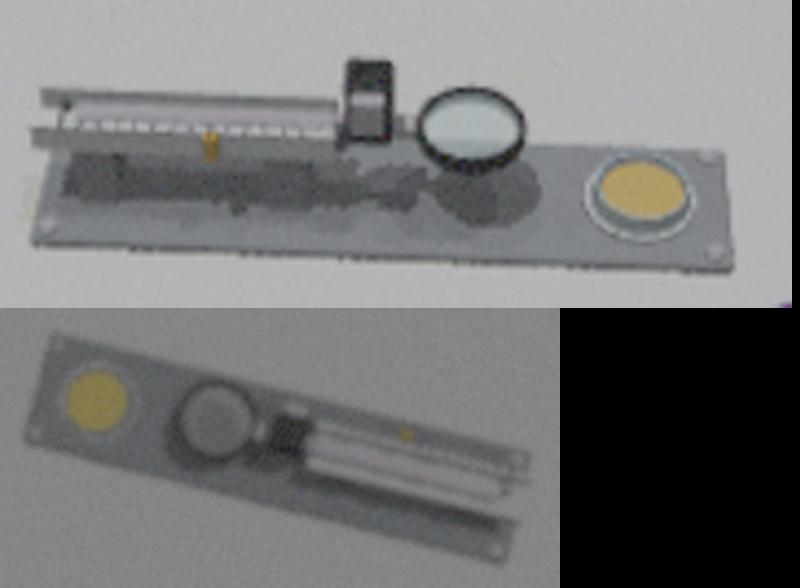

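```bash
cat > fit.py <<'E'
from h import *
from scipy.optimize import least_squares as LS
T=lambda x,y:(210+(x+.5)/3.5-.5,165+(y-307.5)/3.5-.5)
S=lambda x,y:(190+(x+.5)/4.4-.5,195+(y+.5)/4.4-.5)
O=[('top',T(52,332),(.045,.1,.008)),('top',T(25,443),(-.045,.1,.008)),('top',T(527,450),(.045,-.285,.008)),('top',T(505,563),(-.045,-.285,.008)),
('scene',S(733,266),(.045,.1,.008)),('scene',S(724,152),(-.045,.1,.008)),('scene',S(33,241),(.045,-.285,.008)),
('top',T(97,401),(0,.05,.019)),('scene',S(642,190),(0,.05,.019)),('scene',S(66,104),(0,-.265,.072)),
('top',T(406,433),(1,0,.072)),('scene',S(211,134),(1,0,.072))]
def pt(s,p): 
    c,k=np.cos(s[2]),np.sin(s[2]); return np.array([s[0]+c*p[0]-k*p[1],s[1]+k*p[0]+c*p[1],p[2]])
def res(s):
    r=[]
    for n,uv,p in O:
        if p[0]==1: p=(s[3],-.265+s[4],p[2])
        o=s[5:7] if n=='top' else s[7:9]
        r+=list(np.array(w2p(n,pt(s,p)))+o-uv)
    return np.array(r+list(np.array(s[5:9])*.5))
f=LS(res,[.596,.041,-.2,.02,.09,0,0,0,0],loss='soft_l1'); s=f.x
if __name__=='__main__':
    print(s.round(4)); print(res(s)[:-4].reshape(-1,2).round(1).tolist())
    print('dish',pt(s,(0,.05,.008)),'grip',pt(s,(0,-.1,.085)))
    for n,uv in(('top',(169.9,247.05)),('scene',(383.2,192.9))):
        o=s[5:7] if n=='top' else s[7:9]; print('lid',p2w(n,*(np.array(uv)-o),.006).round(4))
E
python3 fit.py
```

```text
[ 0.5943  0.043  -0.2347  0.0224  0.0815  0.5211 -0.2667  0.3678  0.3783]
[[-0.4, -0.0], [-1.3, -0.1], [1.5, 0.1], [0.4, 0.1], [0.7, 0.3], [0.1, -0.6], [-0.9, 0.2], [-0.1, -0.3], [-0.1, -0.1], [0.0, -0.5], [-0.1, 0.4], [0.0, 0.5]]
dish [0.60590506 0.09161615 0.008     ] grip [ 0.57101699 -0.05427018  0.085     ]
lid [0.454  0.2696 0.006 ]
lid [0.4545 0.2707 0.006 ]
```

Call:
arm_command:
  series:
    - {"tx": -0.036,"ty": -0.0165}
    - {"tx": -0.036,"ty": -0.0165}
    - {"tx": -0.036,"ty": -0.0165}
    - {"tx": -0.036,"ty": -0.0165}
    - {"tx": -0.036,"ty": -0.0165}
    - {"tx": -0.036,"ty": -0.0165}
    - {"tx": -0.036,"ty": -0.0165}
    - {"tx": -0.036,"ty": -0.0165}
    - {"tx": -0.036,"ty": -0.0165}
    - {"tx": -0.036,"ty": -0.0165}
    - {"rz": 0.125,"fingers": 0.9}
    - {"rz": 0.125}
    - {"rz": 0.125,"tz": 0.015}
    - {"rz": 0.125,"tz": 0.015}
    - {"rz": 0.125,"tz": 0.015}
    - {"rz": 0.125,"tz": 0.015}
    - {"rz": 0.125,"tz": 0.015}
    - {"rz": 0.125,"tz": 0.015}
    - {"rz": 0.125,"tz": 0.015}
    - {"rz": 0.125,"tz": 0.015}
  squeeze: 20

```text
invalid input
```

Call:
arm_command:
  series:
    - {"rz": 0.125}
    - {"rz": 0.125}
    - {"rz": 0.024}
    - {}

```text
invalid input
```

```bash
cat >> h.py <<'E'
from scipy.spatial.transform import Rotation as Ro
def todo(target,yaw=-0.2347):
    s=arm.sense(); R=Ro.from_rotvec(s['orientation']).as_matrix(); y=R[:,1]; 
    print('t',round(s['t'],2),'pos',s['tool_pos'].round(4),'toolaxes shift',(R.T@(np.array(target)-s['tool_pos'])).round(4),'rz need',round(np.arctan2(y[1],y[0])-yaw,4),'tilt',R[:,2].round(3),'open',round(s['opening'],4),'ff',s['finger_force'],'ft',s['ft_force'].round(2))
E
python3 - <<'E'
from h import *
todo((.4543,.270,.013))
eyes.read_camera('top'); print(lm('lid','top'))
m=eyes.outline_of('lid','top')[0]['mask'];ys,xs=np.nonzero(m);print(xs.mean(),ys.mean(),len(xs))
E
```

```text
t 1.5 pos [0.153  0.5283 0.2183] toolaxes shift [-0.3613 -0.1643  0.2053] rz need 1.5237 tilt [ 0.  0. -1.] open 0.0852 ff 0.0 ft [ 0.02  0.07 -0.31]
[(0.66, array([ 0.4531,  0.2715, -0.0027])), (0.47, array([ 0.3722,  0.0806, -0.0015]))]
169.9012048192771 246.54939759036145 415
```

Call:
arm_command:
  series:
    - {"tx": -0.036,"ty": -0.0165,"tz": 0,"rx": 0,"ry": 0,"rz": 0,"fingers": 0.9}
  squeeze: 20

```text
t: 1.73
tool_pos: [0.18, 0.5046, 0.2181]
orientation: [-0.432, -3.11, -0.002]
ft_force: [1.0, -0.6, -1.3]
opening: 0.0774
finger_force: 0.0
```

Call:
arm_command:
  series:
    - {"tx": -0.036,"ty": -0.0165,"tz": 0,"rx": 0,"ry": 0,"rz": 0,"fingers": 0.9}
    - {"tx": -0.036,"ty": -0.0165,"tz": 0,"rx": 0,"ry": 0,"rz": 0,"fingers": 0.9}
    - {"tx": -0.036,"ty": -0.0165,"tz": 0,"rx": 0,"ry": 0,"rz": 0,"fingers": 0.9}
    - {"tx": -0.036,"ty": -0.0165,"tz": 0,"rx": 0,"ry": 0,"rz": 0,"fingers": 0.9}
    - {"tx": -0.036,"ty": -0.0165,"tz": 0,"rx": 0,"ry": 0,"rz": 0,"fingers": 0.9}
    - {"tx": -0.036,"ty": -0.0165,"tz": 0,"rx": 0,"ry": 0,"rz": 0,"fingers": 0.9}
    - {"tx": -0.036,"ty": -0.0165,"tz": 0,"rx": 0,"ry": 0,"rz": 0,"fingers": 0.9}
    - {"tx": -0.036,"ty": -0.0165,"tz": 0,"rx": 0,"ry": 0,"rz": 0,"fingers": 0.9}
    - {"tx": -0.036,"ty": -0.0165,"tz": 0,"rx": 0,"ry": 0,"rz": 0,"fingers": 0.9}
    - {"tx": 0,"ty": 0,"tz": 0,"rx": 0,"ry": 0,"rz": 0.12,"fingers": 0.9}
    - {"tx": 0,"ty": 0,"tz": 0,"rx": 0,"ry": 0,"rz": 0.12,"fingers": 0.9}
    - {"tx": 0,"ty": 0,"tz": 0.015,"rx": 0,"ry": 0,"rz": 0.12,"fingers": 0.9}
    - {"tx": 0,"ty": 0,"tz": 0.015,"rx": 0,"ry": 0,"rz": 0.12,"fingers": 0.9}
    - {"tx": 0,"ty": 0,"tz": 0.015,"rx": 0,"ry": 0,"rz": 0.12,"fingers": 0.9}
    - {"tx": 0,"ty": 0,"tz": 0.015,"rx": 0,"ry": 0,"rz": 0.12,"fingers": 0.9}
    - {"tx": 0,"ty": 0,"tz": 0.015,"rx": 0,"ry": 0,"rz": 0.12,"fingers": 0.9}
    - {"tx": 0,"ty": 0,"tz": 0.015,"rx": 0,"ry": 0,"rz": 0.12,"fingers": 0.9}
    - {"tx": 0,"ty": 0,"tz": 0.015,"rx": 0,"ry": 0,"rz": 0.12,"fingers": 0.9}
    - {"tx": 0,"ty": 0,"tz": 0.015,"rx": 0,"ry": 0,"rz": 0.12,"fingers": 0.9}
    - {"tx": 0,"ty": 0,"tz": 0,"rx": 0,"ry": 0,"rz": 0.12,"fingers": 0.9}
  squeeze: 20

```text
t: 3.4
tool_pos: [0.4516, 0.2693, 0.0957]
orientation: [-2.261, -2.178, 0.007]
ft_force: [0.6, 0.1, 0.5]
opening: 0.077
finger_force: 0.0
```

Call:
arm_command:
  series:
    - {"tx": 0,"ty": 0,"tz": 0,"rx": 0,"ry": 0,"rz": 0.12,"fingers": 0.9}
    - {"tx": 0,"ty": 0,"tz": 0,"rx": 0,"ry": 0,"rz": 0.08,"fingers": 0.9}
    - {"tx": 0,"ty": 0,"tz": 0,"rx": 0,"ry": 0,"rz": 0,"fingers": 0.9}
    - {"tx": 0,"ty": 0,"tz": 0,"rx": 0,"ry": 0,"rz": 0,"fingers": 0.9}
  squeeze: 20

```text
t: 3.73
tool_pos: [0.4529, 0.2697, 0.0984]
orientation: [2.46, 1.954, 0.0]
ft_force: [-0.4, 0.0, -0.9]
opening: 0.0767
finger_force: 0.0
```

```bash
python3 - <<'E'
from h import *
todo((.4543,.270,.013)); print(arm.sense()['joint_pos'].round(2), arm.tips_ahead)
E
```

```text
t 3.73 pos [0.4529 0.2697 0.0984] toolaxes shift [0.0006 0.0013 0.0854] rz need 0.0064 tilt [ 0.  0. -1.] open 0.0767 ff 0.0 ft [-0.35  0.03 -0.89]
[0.31 0.46 1.55 0.   1.13 0.54] 0.011
```

Call:
arm_command:
  series:
    - {"tx": 0.0006,"ty": 0.0013,"tz": 0.02,"rx": 0,"ry": 0,"rz": 0.006,"fingers": 0.9}
    - {"tx": 0,"ty": 0,"tz": 0.02,"rx": 0,"ry": 0,"rz": 0,"fingers": 0.9}
    - {"tx": 0,"ty": 0,"tz": 0.02,"rx": 0,"ry": 0,"rz": 0,"fingers": 0.9}
    - {"tx": 0,"ty": 0,"tz": 0.014,"rx": 0,"ry": 0,"rz": 0,"fingers": 0.9}
    - {"tx": 0,"ty": 0,"tz": 0.008,"rx": 0,"ry": 0,"rz": 0,"fingers": 0.9}
    - {"tx": 0,"ty": 0,"tz": 0.002,"rx": 0,"ry": 0,"rz": 0,"fingers": 0.9}
    - {"tx": 0,"ty": 0,"tz": 0,"rx": 0,"ry": 0,"rz": 0,"fingers": 0.9}
    - {"tx": 0,"ty": 0,"tz": 0,"rx": 0,"ry": 0,"rz": 0,"fingers": 0.9}
  squeeze: 20

```text
t: 4.4
tool_pos: [0.4548, 0.2701, 0.0151]
orientation: [2.467, 1.944, 0.002]
ft_force: [-0.3, 0.5, 0.3]
opening: 0.0771
finger_force: 0.0
```

Call:
arm_command:
  series:
    - {"tx": 0,"ty": 0,"tz": 0,"rx": 0,"ry": 0,"rz": 0,"fingers": 0.65}
    - {"tx": 0,"ty": 0,"tz": 0,"rx": 0,"ry": 0,"rz": 0,"fingers": 0.65}
    - {"tx": 0,"ty": 0,"tz": 0,"rx": 0,"ry": 0,"rz": 0,"fingers": 0.65}
    - {"tx": 0,"ty": 0,"tz": 0,"rx": 0,"ry": 0,"rz": 0,"fingers": 0.65}
    - {"tx": 0,"ty": 0,"tz": 0,"rx": 0,"ry": 0,"rz": 0,"fingers": 0.65}
    - {"tx": 0,"ty": 0,"tz": 0,"rx": 0,"ry": 0,"rz": 0,"fingers": 0.65}
  squeeze: 20

```text
t: 4.9
tool_pos: [0.4543, 0.27, 0.0144]
orientation: [2.468, 1.943, 0.0]
ft_force: [-0.3, -0.0, -0.8]
opening: 0.0556
finger_force: 0.0
```

Call:
arm_command:
  series:
    - {"tx": 0,"ty": 0,"tz": 0,"rx": 0,"ry": 0,"rz": 0,"fingers": 0.85}
    - {"tx": 0,"ty": 0,"tz": 0,"rx": 0,"ry": 0,"rz": 0,"fingers": 0.85}
    - {"tx": 0,"ty": 0,"tz": 0,"rx": 0,"ry": 0,"rz": 0,"fingers": 0.85}
    - {"tx": 0,"ty": 0,"tz": 0,"rx": 0,"ry": 0,"rz": 0,"fingers": 0.85}
  squeeze: 20

```text
t: 5.23
tool_pos: [0.4543, 0.27, 0.0143]
orientation: [-2.468, -1.943, 0.0]
ft_force: [-0.0, -0.2, 0.6]
opening: 0.0728
finger_force: 0.0
```

```bash
python3 - <<'E'
from h import *
a=eyes.read_camera('scene')[:,:,::-1]; b=eyes.read_camera('top')[:,:,::-1]
g=lambda x:np.clip(255*(x/255.)**0.6,0,255).astype(np.uint8)
f=lambda x:cv2.resize(g(x),None,fx=5,fy=5,interpolation=cv2.INTER_CUBIC)
cv2.imwrite('pics/c2.png',np.hstack([f(a[140:220,340:420]),f(b[205:285,130:210])]))
todo((.4543,.270,.008))
E
```

```text
t 5.33 pos [0.4542 0.27   0.0143] toolaxes shift [0.0001 0.     0.0063] rz need -0.0023 tilt [-0. -0. -1.] open 0.0725 ff 0.0 ft [-0.23 -0.18 -0.63]
```

View pics/c2.png

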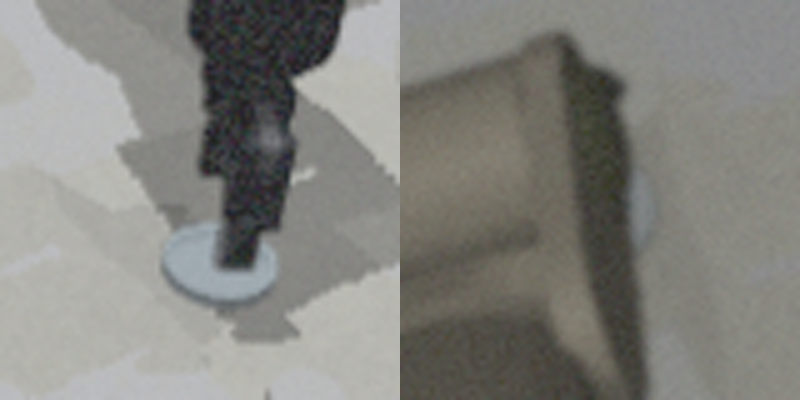

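```bash
python3 - <<'E'
from h import *
for d in(-.036,0,.036,.046):
  for z in(0,.012,.025): print(d,z,np.round(w2p('scene',(.4543+.9726*d,.270-.2326*d,z)),1))
E
```

```text
-0.036 0 [380.8 185.8]
-0.036 0.012 [381.4 182.4]
-0.036 0.025 [382.1 178.8]
0 0 [382.2 194.2]
0 0.012 [382.9 190.8]
0 0.025 [383.6 187.2]
0.036 0 [383.7 202.9]
0.036 0.012 [384.4 199.6]
0.036 0.025 [385.2 195.9]
0.046 0 [384.2 205.4]
0.046 0.012 [384.9 202.1]
0.046 0.025 [385.6 198.4]
```

Call:
arm_command:
  series:
    - {"tx": 0,"ty": 0,"tz": 0.003,"rx": 0,"ry": 0,"rz": 0,"fingers": 0.85}
    - {"tx": 0,"ty": 0,"tz": 0.003,"rx": 0,"ry": 0,"rz": 0,"fingers": 0.85}
    - {"tx": 0,"ty": 0,"tz": 0,"rx": 0,"ry": 0,"rz": 0,"fingers": 0.85}
    - {"tx": 0,"ty": 0,"tz": 0,"rx": 0,"ry": 0,"rz": 0,"fingers": 0.85}
  squeeze: 20

```text
t: 5.67
tool_pos: [0.4541, 0.2699, 0.008]
orientation: [-2.468, -1.943, 0.001]
ft_force: [0.5, 0.7, -1.4]
opening: 0.0727
finger_force: 0.0
```

Call:
arm_command:
  series:
    - {"tx": 0,"ty": 0,"tz": 0,"rx": 0,"ry": 0,"rz": 0,"fingers": 0.69}
    - {"tx": 0,"ty": 0,"tz": 0,"rx": 0,"ry": 0,"rz": 0,"fingers": 0.69}
    - {"tx": 0,"ty": 0,"tz": 0,"rx": 0,"ry": 0,"rz": 0,"fingers": 0.69}
    - {"tx": 0,"ty": 0,"tz": 0,"rx": 0,"ry": 0,"rz": 0,"fingers": 0.69}
  squeeze: 20

```text
t: 6.0
tool_pos: [0.4543, 0.27, 0.0084]
orientation: [2.468, 1.943, 0.0]
ft_force: [-0.2, -0.1, 0.0]
opening: 0.0589
finger_force: 0.0
```

Call:
arm_command:
  series:
    - {"tx": 0,"ty": 0,"tz": 0,"rx": 0,"ry": 0,"rz": 0,"fingers": 0.87}
    - {"tx": 0,"ty": 0,"tz": 0,"rx": 0,"ry": 0,"rz": 0,"fingers": 0.87}
    - {"tx": 0,"ty": 0,"tz": 0,"rx": 0,"ry": 0,"rz": 0,"fingers": 0.87}
    - {"tx": 0,"ty": 0,"tz": 0.002,"rx": 0,"ry": 0,"rz": 0,"fingers": 0.87}
    - {"tx": 0,"ty": 0,"tz": 0.002,"rx": 0,"ry": 0,"rz": 0,"fingers": 0.87}
    - {"tx": 0,"ty": 0,"tz": 0.002,"rx": 0,"ry": 0,"rz": 0,"fingers": 0.87}
    - {"tx": 0,"ty": 0,"tz": 0,"rx": 0,"ry": 0,"rz": 0,"fingers": 0.87}
  squeeze: 20

```text
t: 6.58
tool_pos: [0.454, 0.2699, 0.0018]
orientation: [-2.468, -1.943, 0.001]
ft_force: [0.7, 0.1, -1.1]
opening: 0.0743
finger_force: 0.0
```

```bash
python3 - <<'E'
from h import *
a=eyes.read_camera('scene')[:,:,::-1]; b=eyes.read_camera('top')[:,:,::-1]
g=lambda x:np.clip(255*(x/255.)**0.6,0,255).astype(np.uint8)
f=lambda x:cv2.resize(g(x),None,fx=5,fy=5,interpolation=cv2.INTER_CUBIC)
cv2.imwrite('pics/c3.png',np.hstack([f(a[140:220,340:420]),f(b[205:285,130:210])]))
todo((.4543,.270,.002))
for q in ('outline_of',):
  m=eyes.outline_of('lid','scene')[0]; ys,xs=np.nonzero(m['mask']);print(xs.min(),xs.max(),ys.min(),ys.max())
E
```

```text
t 6.68 pos [0.4542 0.2699 0.0022] toolaxes shift [0.0001 0.0001 0.0002] rz need -0.0023 tilt [-0. -0. -1.] open 0.0744 ff 0.0 ft [ 0.22  0.07 -0.4 ]
372 394 185 201
```

View pics/c3.png

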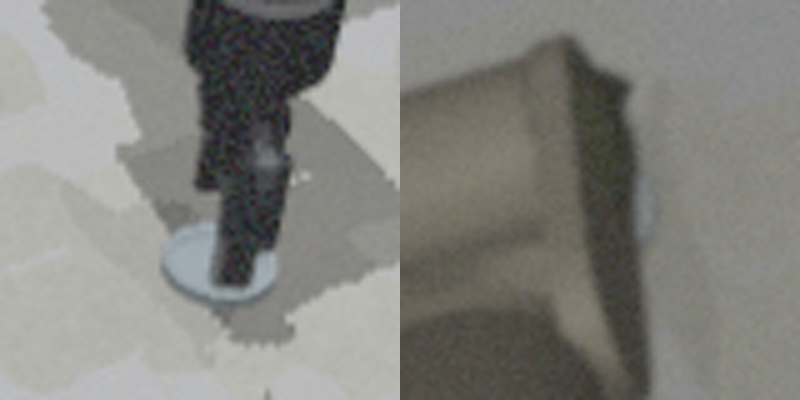

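```bash
python3 - <<'E'
from h import *
for d in(-.0427,0,.0427):
  for z in(.207,.22,.235): print(d,z,np.round(w2p('scene',(.153+.278*d,.5283+.9606*d,z)),1))
a=cv2.imread('pics/scene0.png')[0:70,415:495]
g=lambda x:np.clip(255*(x/255.)**0.5,0,255).astype(np.uint8)
cv2.imwrite('pics/c4.png',cv2.resize(g(a),None,fx=6,fy=6,interpolation=cv2.INTER_CUBIC))
E
```

```text
-0.0427 0.207 [425.7  65.5]
-0.0427 0.22 [426.7  61.4]
-0.0427 0.235 [427.8  56.5]
0 0.207 [440.3  66.1]
0 0.22 [441.3  61.9]
0 0.235 [442.6  57.1]
0.0427 0.207 [455.   66.7]
0.0427 0.22 [456.1  62.5]
0.0427 0.235 [457.4  57.7]
```

View pics/c4.png

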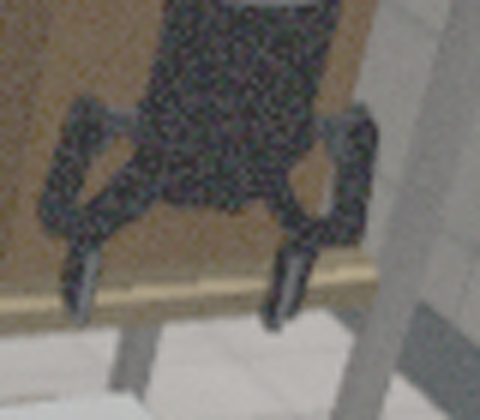

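Call:
arm_command:
  series:
    - {"tx": 0,"ty": 0,"tz": 0.002,"rx": 0,"ry": 0,"rz": 0,"fingers": 0.87}
    - {"tx": 0,"ty": 0,"tz": 0.002,"rx": 0,"ry": 0,"rz": 0,"fingers": 0.87}
    - {"tx": 0,"ty": 0,"tz": 0.002,"rx": 0,"ry": 0,"rz": 0,"fingers": 0.87}
    - {"tx": 0,"ty": 0,"tz": 0,"rx": 0,"ry": 0,"rz": 0,"fingers": 0.87}
  squeeze: 20

```text
t: 7.07
tool_pos: [0.4541, 0.2699, -0.0041]
orientation: [-2.468, -1.943, 0.001]
ft_force: [0.2, -0.1, -0.1]
opening: 0.0742
finger_force: 0.0
```

Call:
arm_command:
  series:
    - {"tx": 0,"ty": 0,"tz": 0.002,"rx": 0,"ry": 0,"rz": 0,"fingers": 0.87}
    - {"tx": 0,"ty": 0,"tz": 0.002,"rx": 0,"ry": 0,"rz": 0,"fingers": 0.87}
    - {"tx": 0,"ty": 0,"tz": 0.002,"rx": 0,"ry": 0,"rz": 0,"fingers": 0.87}
    - {"tx": 0,"ty": 0,"tz": 0,"rx": 0,"ry": 0,"rz": 0,"fingers": 0.87}
  squeeze: 20

```text
t: 7.4
tool_pos: [0.454, 0.2699, -0.0101]
orientation: [-2.468, -1.943, 0.001]
ft_force: [-0.5, 0.7, -0.2]
opening: 0.0739
finger_force: 0.0
```

```bash
python3 - <<'E'
from h import *
a=eyes.read_camera('scene')[:,:,::-1]
g=lambda x:np.clip(255*(x/255.)**0.5,0,255).astype(np.uint8)
f=lambda x:cv2.resize(g(x),None,fx=10,fy=10,interpolation=cv2.INTER_CUBIC)
cv2.imwrite('pics/c5.png',f(a[160:215,350:415]))
todo((.4543,.270,-.01))
E
```

```text
t 7.45 pos [ 0.4541  0.2699 -0.0099] toolaxes shift [0.0001 0.0001 0.0001] rz need -0.0022 tilt [-0. -0. -1.] open 0.0744 ff 0.0 ft [ 0.31 -0.19  0.33]
```

View pics/c5.png

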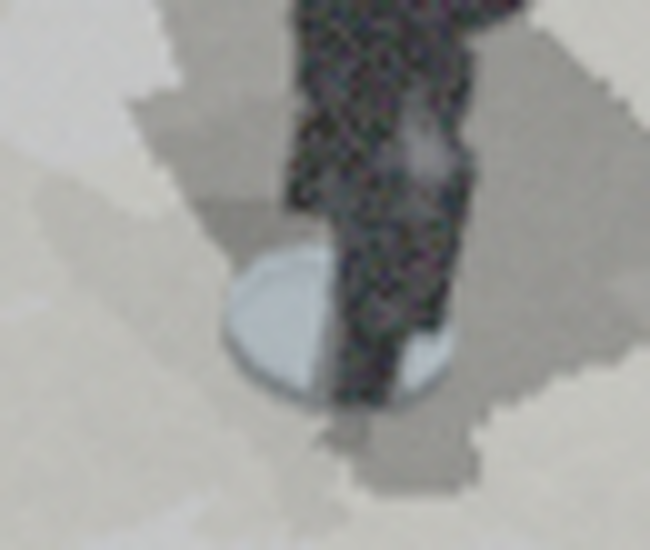

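Call:
arm_command:
  series:
    - {"tx": -0.002,"ty": 0,"tz": 0.002,"rx": 0,"ry": 0,"rz": 0,"fingers": 0.87}
    - {"tx": 0,"ty": 0,"tz": 0.002,"rx": 0,"ry": 0,"rz": 0,"fingers": 0.87}
    - {"tx": 0,"ty": 0,"tz": 0.002,"rx": 0,"ry": 0,"rz": 0,"fingers": 0.87}
    - {"tx": 0,"ty": 0,"tz": 0,"rx": 0,"ry": 0,"rz": 0,"fingers": 0.87}
  squeeze: 20

```text
t: 7.78
tool_pos: [0.4536, 0.2679, -0.0161]
orientation: [-2.468, -1.943, 0.001]
ft_force: [-0.1, 0.7, 0.5]
opening: 0.0742
finger_force: 0.0
```

Call:
arm_command:
  series:
    - {"tx": 0,"ty": 0,"tz": 0,"rx": 0,"ry": 0,"rz": 0,"fingers": 0.7}
    - {"tx": 0,"ty": 0,"tz": 0,"rx": 0,"ry": 0,"rz": 0,"fingers": 0.7}
    - {"tx": 0,"ty": 0,"tz": 0,"rx": 0,"ry": 0,"rz": 0,"fingers": 0.7}
    - {"tx": 0,"ty": 0,"tz": 0,"rx": 0,"ry": 0,"rz": 0,"fingers": 0.7}
  squeeze: 20

```text
t: 8.12
tool_pos: [0.4538, 0.268, -0.0154]
orientation: [2.468, 1.943, 0.0]
ft_force: [-2.0, -1.1, 4.4]
opening: 0.0613
finger_force: 21.2
```

Call:
arm_command:
  series:
    - {"tx": 0,"ty": 0,"tz": -0.003,"rx": 0,"ry": 0,"rz": 0,"fingers": 0.6}
    - {"tx": 0,"ty": 0,"tz": -0.01,"rx": 0,"ry": 0,"rz": 0,"fingers": 0.6}
    - {"tx": 0,"ty": 0,"tz": -0.02,"rx": 0,"ry": 0,"rz": 0,"fingers": 0.6}
    - {"tx": 0,"ty": 0,"tz": -0.02,"rx": 0,"ry": 0,"rz": 0,"fingers": 0.6}
    - {"tx": 0,"ty": 0,"tz": -0.02,"rx": 0,"ry": 0,"rz": 0,"fingers": 0.6}
    - {"tx": -0.01,"ty": 0.014,"tz": -0.007,"rx": 0,"ry": 0,"rz": 0,"fingers": 0.6}
    - {"tx": -0.02,"ty": 0.027,"tz": 0,"rx": 0,"ry": 0,"rz": 0,"fingers": 0.6}
    - {"tx": -0.02,"ty": 0.027,"tz": 0,"rx": 0,"ry": 0,"rz": 0,"fingers": 0.6}
    - {"tx": -0.02,"ty": 0.027,"tz": 0,"rx": 0,"ry": 0,"rz": 0,"fingers": 0.6}
    - {"tx": -0.02,"ty": 0.027,"tz": 0,"rx": 0,"ry": 0,"rz": 0,"fingers": 0.6}
    - {"tx": -0.02,"ty": 0.027,"tz": 0,"rx": 0,"ry": 0,"rz": 0,"fingers": 0.6}
    - {"tx": -0.018,"ty": 0.026,"tz": 0,"rx": 0,"ry": 0,"rz": 0,"fingers": 0.6}
    - {"tx": -0.01,"ty": 0.014,"tz": 0,"rx": 0,"ry": 0,"rz": 0,"fingers": 0.6}
    - {"tx": 0,"ty": 0,"tz": 0,"rx": 0,"ry": 0,"rz": 0,"fingers": 0.6}
    - {"tx": 0,"ty": 0,"tz": 0.01,"rx": 0,"ry": 0,"rz": 0,"fingers": 0.6}
    - {"tx": 0,"ty": 0,"tz": 0.01,"rx": 0,"ry": 0,"rz": 0,"fingers": 0.6}
    - {"tx": 0,"ty": 0,"tz": 0.01,"rx": 0,"ry": 0,"rz": 0,"fingers": 0.6}
    - {"tx": 0,"ty": 0,"tz": 0.005,"rx": 0,"ry": 0,"rz": 0,"fingers": 0.6}
    - {"tx": 0,"ty": 0,"tz": 0,"rx": 0,"ry": 0,"rz": 0,"fingers": 0.6}
    - {"tx": 0,"ty": 0,"tz": 0,"rx": 0,"ry": 0,"rz": 0,"fingers": 0.6}
  squeeze: 20

```text
t: 9.78
tool_pos: [0.6047, 0.09, 0.029]
orientation: [-2.467, -1.944, 0.001]
ft_force: [-0.1, 0.6, 0.1]
opening: 0.061
finger_force: 21.9
```

```bash
python3 - <<'E'
from h import *
a=eyes.read_camera('scene')[:,:,::-1];b=eyes.read_camera('top')[:,:,::-1]
cv2.imwrite('pics/s6.png',a)
g=lambda x:np.clip(255*(x/255.)**0.5,0,255).astype(np.uint8)
f=lambda x:cv2.resize(g(x),None,fx=6,fy=6,interpolation=cv2.INTER_CUBIC)
cv2.imwrite('pics/c6.png',np.hstack([f(a[180:265,300:367]),f(b[150:235,200:260])]))
todo((.6054,.0896,.024)); print(lm('lid','scene'),lm('lid','top'))
for n in('scene','top'):
    for r in eyes.outline_of('lid',n)[:2]:
        ys,xs=np.nonzero(r['mask']);print(n,round(r['score'],2),xs.min(),xs.max(),ys.min(),ys.max(),xs.mean(),ys.mean())
E
```

```text
t 9.88 pos [0.6053 0.0898 0.0297] toolaxes shift [-0.0001  0.0002  0.0057] rz need -0.0019 tilt [ 0.001 -0.    -1.   ] open 0.0611 ff 21.92284332588315 ft [ 0.43 -0.54 -0.49]
[(0.67, array([0.605 , 0.0951, 0.0492]))] [(0.2, array([ 5.101e-01, -4.773e-01,  1.000e-04]))]
scene 0.5 324 349 221 236 333.8443113772455 229.26347305389223
```

View pics/c6.png

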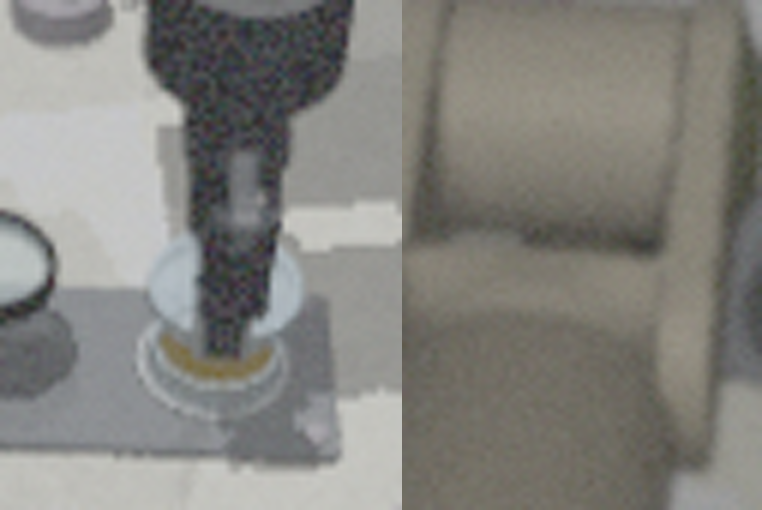

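```bash
python3 - <<'E'
from fit import *
from scipy.ndimage import gaussian_filter1d as G
t=np.linspace(0,6.283,60)
def ext(c,zs,r):
    P=np.array([np.array(w2p('scene',(c[0]+r*np.cos(a),c[1]+r*np.sin(a),z)))+s[7:9] for z in zs for a in t]); return P.min(0).round(1),P.max(0).round(1)
d=pt(s,(0,.05,0))
print('pred lid',ext(d,(.0454,.0554),.031)); print('pred nest',ext(d,(.012,),.031),'dishrim',ext(d,(.022,),.026))
a=cv2.imread('pics/s6.png').astype(int); a0=cv2.imread('pics/scene0.png').astype(int)
for v in(226,228,230,232): print(v,a[v,318:356].sum(1).tolist())
for v in (238,240,242): print(v,a0[v,315:358].sum(1).tolist())
for u in (329,331,343): print('col',u,a[210:245,u].sum(1).tolist())
print('lid start pred',ext((.4543,.27),(0,.01),.031))
E
```

```text
pred lid (array([323.3, 218.1]), array([349.7, 239.5]))
pred nest (array([322.5, 230.7]), array([347.9, 249.1])) dishrim (array([324.8, 229.3]), array([346.3, 244.7]))
226 [414, 423, 434, 462, 461, 468, 404, 384, 406, 415, 421, 413, 402, 398, 215, 59, 46, 48, 38, 35, 44, 61, 30, 55, 56, 55, 62, 314, 386, 384, 357, 393, 306, 253, 264, 268, 260, 264]
228 [270, 267, 258, 266, 265, 287, 260, 374, 404, 396, 406, 397, 399, 393, 274, 127, 75, 38, 41, 69, 31, 61, 40, 66, 40, 69, 83, 355, 395, 392, 385, 386, 301, 252, 257, 262, 266, 262]
230 [246, 247, 243, 245, 248, 249, 219, 267, 378, 395, 393, 381, 380, 381, 249, 99, 46, 75, 68, 31, 57, 67, 66, 68, 37, 38, 131, 353, 385, 386, 392, 373, 242, 193, 176, 163, 187, 255]
232 [250, 253, 246, 246, 248, 238, 235, 214, 208, 321, 354, 346, 352, 363, 244, 114, 50, 46, 68, 67, 68, 62, 31, 44, 90, 85, 275, 366, 392, 374, 347, 221, 153, 159, 152, 154, 185, 253]
238 [268, 261, 259, 269, 268, 266, 252, 255, 386, 269, 206, 286, 306, 301, 297, 305, 306, 300, 290, 300, 304, 302, 300, 304, 301, 307, 301, 308, 303, 307, 244, 326, 333, 269, 252, 255, 256, 252, 2
[... 361 characters left out ...]
7, 306, 307, 308, 321, 323, 320, 257, 179, 232, 318, 273, 257, 256, 264, 257, 254, 250, 251, 407, 436]
col 329 [256, 263, 261, 260, 264, 299, 288, 303, 287, 337, 385, 341, 346, 384, 403, 409, 413, 402, 397, 376, 381, 376, 346, 323, 222, 210, 199, 146, 149, 143, 149, 227, 273, 181, 209]
col 331 [154, 149, 145, 128, 140, 135, 130, 136, 203, 305, 352, 350, 379, 400, 407, 401, 398, 396, 393, 389, 381, 335, 363, 384, 339, 213, 173, 170, 136, 136, 124, 131, 220, 277, 194]
col 343 [63, 109, 193, 229, 160, 132, 153, 132, 93, 69, 40, 54, 55, 61, 81, 52, 55, 60, 69, 66, 38, 64, 85, 236, 363, 336, 204, 164, 148, 134, 133, 181, 242, 224, 161]
lid start pred (array([371.2, 184.5]), array([394.7, 202.1]))
```

Call:
arm_command:
  series:
    - {"tx": -0.001,"ty": 0,"tz": 0.006,"rx": 0,"ry": 0,"rz": 0,"fingers": 0.6}
    - {"tx": 0,"ty": 0,"tz": 0.006,"rx": 0,"ry": 0,"rz": 0,"fingers": 0.6}
    - {"tx": 0,"ty": 0,"tz": 0.006,"rx": 0,"ry": 0,"rz": 0,"fingers": 0.6}
    - {"tx": 0,"ty": 0,"tz": 0.003,"rx": 0,"ry": 0,"rz": 0,"fingers": 0.6}
    - {"tx": 0,"ty": 0,"tz": 0.002,"rx": 0,"ry": 0,"rz": 0,"fingers": 0.6}
    - {"tx": 0,"ty": 0,"tz": 0.001,"rx": 0,"ry": 0,"rz": 0,"fingers": 0.6}
    - {"tx": 0,"ty": 0,"tz": 0.001,"rx": 0,"ry": 0,"rz": 0,"fingers": 0.6}
  squeeze: 20

```text
t: 10.67
tool_pos: [0.6049, 0.0885, 0.0042]
orientation: [2.468, 1.943, 0.0]
ft_force: [-1.0, 0.4, 0.9]
opening: 0.0612
finger_force: 21.9
```

Call:
arm_command:
  series:
    - {"tx": 0,"ty": 0,"tz": 0.001,"rx": 0,"ry": 0,"rz": 0,"fingers": 0.6}
    - {"tx": 0,"ty": 0,"tz": 0.001,"rx": 0,"ry": 0,"rz": 0,"fingers": 0.6}
    - {"tx": 0,"ty": 0,"tz": 0,"rx": 0,"ry": 0,"rz": 0,"fingers": 0.6}
  squeeze: 20

```text
t: 10.92
tool_pos: [0.6049, 0.0886, 0.0023]
orientation: [2.468, 1.943, -0.0]
ft_force: [-0.4, -0.1, -0.3]
opening: 0.0614
finger_force: 21.9
```

Call:
arm_command:
  series:
    - {"tx": 0,"ty": 0,"tz": 0.001,"rx": 0,"ry": 0,"rz": 0,"fingers": 0.6}
    - {"tx": 0,"ty": 0,"tz": 0.001,"rx": 0,"ry": 0,"rz": 0,"fingers": 0.6}
    - {"tx": 0,"ty": 0,"tz": 0.001,"rx": 0,"ry": 0,"rz": 0,"fingers": 0.6}
    - {"tx": 0,"ty": 0,"tz": 0,"rx": 0,"ry": 0,"rz": 0,"fingers": 0.6}
  squeeze: 20

```text
t: 11.25
tool_pos: [0.6048, 0.0886, -0.0009]
orientation: [-2.468, -1.943, 0.0]
ft_force: [-0.1, -0.8, 0.1]
opening: 0.0611
finger_force: 21.9
```

Call:
arm_command:
  series:
    - {"tx": 0,"ty": 0,"tz": 0.001,"rx": 0,"ry": 0,"rz": 0,"fingers": 0.6}
    - {"tx": 0,"ty": 0,"tz": 0,"rx": 0,"ry": 0,"rz": 0,"fingers": 0.6}
  squeeze: 20

```text
t: 11.42
tool_pos: [0.6049, 0.0885, -0.0013]
orientation: [2.468, 1.943, 0.0]
ft_force: [-0.7, 0.1, 2.8]
opening: 0.0612
finger_force: 22.2
```

Call:
arm_command:
  series:
    - {"tx": 0,"ty": 0,"tz": 0,"rx": 0,"ry": 0,"rz": 0,"fingers": 0.76}
    - {"tx": 0,"ty": 0,"tz": 0,"rx": 0,"ry": 0,"rz": 0,"fingers": 0.85}
    - {"tx": 0,"ty": 0,"tz": 0,"rx": 0,"ry": 0,"rz": 0,"fingers": 0.85}
    - {"tx": 0,"ty": 0,"tz": 0,"rx": 0,"ry": 0,"rz": 0,"fingers": 0.85}
    - {"tx": 0,"ty": 0,"tz": -0.005,"rx": 0,"ry": 0,"rz": 0,"fingers": 0.85}
    - {"tx": 0,"ty": 0,"tz": -0.015,"rx": 0,"ry": 0,"rz": 0,"fingers": 0.85}
    - {"tx": 0,"ty": 0,"tz": -0.025,"rx": 0,"ry": 0,"rz": 0,"fingers": 0.85}
    - {"tx": 0,"ty": 0,"tz": -0.03,"rx": 0,"ry": 0,"rz": 0,"fingers": 0.85}
    - {"tx": 0,"ty": 0,"tz": -0.03,"rx": 0,"ry": 0,"rz": 0,"fingers": 0.85}
    - {"tx": 0,"ty": 0,"tz": -0.03,"rx": 0,"ry": 0,"rz": 0,"fingers": 0.85}
    - {"tx": 0,"ty": 0,"tz": -0.03,"rx": 0,"ry": 0,"rz": 0,"fingers": 0.85}
    - {"tx": 0,"ty": 0,"tz": 0,"rx": 0,"ry": 0,"rz": 0,"fingers": 0.85}
  squeeze: 20

```text
t: 12.42
tool_pos: [0.6071, 0.0885, 0.1701]
orientation: [2.463, 1.939, 0.013]
ft_force: [1.2, -0.2, -0.5]
opening: 0.0724
finger_force: 0.0
```

```bash
python3 - <<'E'
from fit import *
a=eyes.read_camera('scene')[:,:,::-1]
cv2.imwrite('pics/s7.png',a)
g=lambda x:np.clip(255*(x/255.)**0.6,0,255).astype(np.uint8)
f=lambda x:cv2.resize(g(x),None,fx=5,fy=5,interpolation=cv2.INTER_CUBIC)
cv2.imwrite('pics/c7.png',f(a[160:270,220:370]))
todo(pt(s,(0,-.1,.085))); print(lm('lid','scene'))
t=np.linspace(0,6.283,60);d=pt(s,(0,.05,0))
P=np.array([np.array(w2p('scene',(d[0]+.031*np.cos(a),d[1]+.031*np.sin(a),z)))+s[7:9] for z in (.014,.024) for a in t]);print('pred',P.min(0),P.max(0))
r=eyes.outline_of('lid','scene')[0]; ys,xs=np.nonzero(r['mask']);print(r['score'],xs.min(),xs.max(),ys.min(),ys.max())
E
```

```text
t 12.47 pos [0.6061 0.0885 0.1669] toolaxes shift [-0.1472 -0.0011  0.0817] rz need -0.0022 tilt [ 0.007 -0.    -1.   ] open 0.0722 ff 0.0 ft [-0.84 -0.2  -0.48]
[(0.98, array([0.6064, 0.0922, 0.0161]))]
pred [322.51499145 227.27976391] [348.41349007 248.54296958]
0.61 323 348 228 247
```

View pics/c7.png

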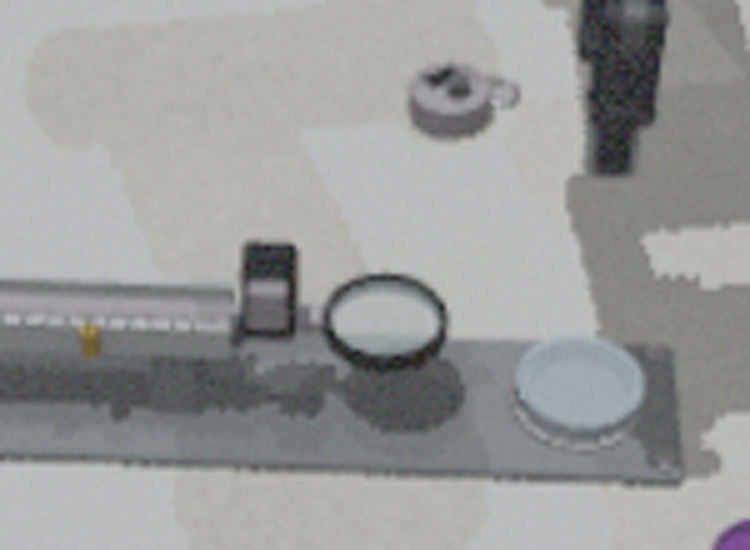

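Call:
arm_command:
  series:
    - {"tx": -0.02,"ty": 0,"tz": 0,"rx": 0,"ry": 0,"rz": 0,"fingers": 0.85}
    - {"tx": -0.03,"ty": 0,"tz": 0,"rx": 0,"ry": 0,"rz": 0,"fingers": 0.8}
    - {"tx": -0.035,"ty": 0,"tz": 0,"rx": 0,"ry": 0,"rz": 0,"fingers": 0.8}
    - {"tx": -0.035,"ty": 0,"tz": 0,"rx": 0,"ry": 0,"rz": 0,"fingers": 0.8}
    - {"tx": -0.02,"ty": 0,"tz": 0,"rx": 0,"ry": 0,"rz": 0,"fingers": 0.8}
    - {"tx": -0.009,"ty": 0,"tz": 0,"rx": 0,"ry": 0,"rz": 0,"fingers": 0.8}
    - {"tx": 0,"ty": 0,"tz": 0.01,"rx": 0,"ry": 0,"rz": 0,"fingers": 0.8}
    - {"tx": 0,"ty": 0,"tz": 0.015,"rx": 0,"ry": 0,"rz": 0,"fingers": 0.8}
    - {"tx": 0,"ty": 0,"tz": 0.015,"rx": 0,"ry": 0,"rz": 0,"fingers": 0.8}
    - {"tx": 0,"ty": 0,"tz": 0.01,"rx": 0,"ry": 0,"rz": 0,"fingers": 0.8}
    - {"tx": 0,"ty": 0,"tz": 0,"rx": 0,"ry": 0,"rz": 0,"fingers": 0.8}
    - {"tx": 0,"ty": 0,"tz": 0,"rx": 0,"ry": 0,"rz": 0,"fingers": 0.8}
  squeeze: 20

```text
t: 13.57
tool_pos: [0.5698, -0.0553, 0.1126]
orientation: [-2.466, -1.944, 0.001]
ft_force: [1.2, -0.9, -0.3]
opening: 0.068
finger_force: 0.0
```

```bash
python3 - <<'E'
from fit import *
a=eyes.read_camera('scene')[:,:,::-1]
cv2.imwrite('pics/s8.png',a)
g=lambda x:np.clip(255*(x/255.)**0.6,0,255).astype(np.uint8)
f=lambda x:cv2.resize(g(x),None,fx=6,fy=6,interpolation=cv2.INTER_CUBIC)
cv2.imwrite('pics/c8.png',f(a[155:255,220:350]))
todo(pt(s,(0.001,-.102,.058)))
E
```

```text
t 13.62 pos [ 0.5702 -0.0556  0.1134] toolaxes shift [-0.0005  0.0015  0.0554] rz need -0.0015 tilt [ 0.  0. -1.] open 0.0686 ff 0.0 ft [0.31 0.44 0.03]
```

View pics/c8.png

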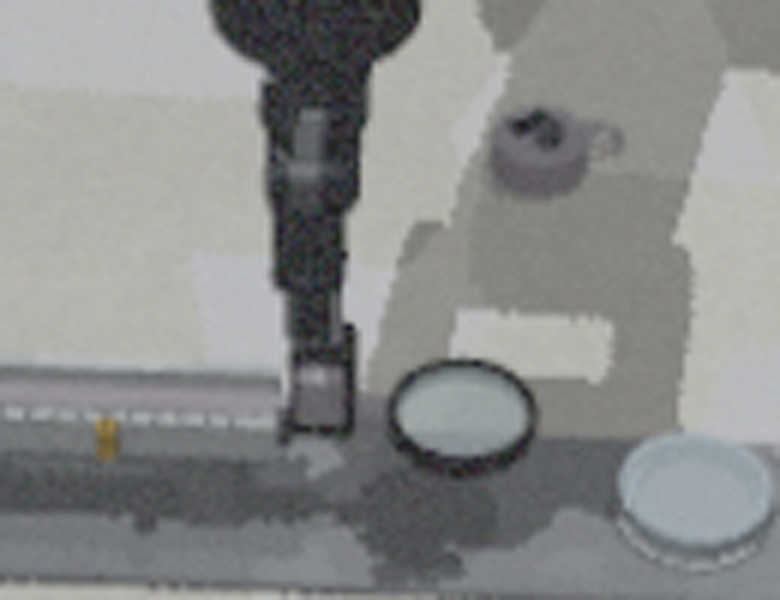

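Call:
arm_command:
  series:
    - {"tx": 0.002,"ty": 0.0015,"tz": 0.01,"rx": 0,"ry": 0,"rz": 0,"fingers": 0.8}
    - {"tx": 0,"ty": 0,"tz": 0.01,"rx": 0,"ry": 0,"rz": 0,"fingers": 0.8}
    - {"tx": 0,"ty": 0,"tz": 0.01,"rx": 0,"ry": 0,"rz": 0,"fingers": 0.8}
    - {"tx": 0,"ty": 0,"tz": 0.01,"rx": 0,"ry": 0,"rz": 0,"fingers": 0.8}
    - {"tx": 0,"ty": 0,"tz": 0.008,"rx": 0,"ry": 0,"rz": 0,"fingers": 0.8}
    - {"tx": 0,"ty": 0,"tz": 0.004,"rx": 0,"ry": 0,"rz": 0,"fingers": 0.8}
    - {"tx": 0,"ty": 0,"tz": 0,"rx": 0,"ry": 0,"rz": 0,"fingers": 0.7}
    - {"tx": 0,"ty": 0,"tz": 0,"rx": 0,"ry": 0,"rz": 0,"fingers": 0.6}
  squeeze: 20

```text
t: 14.28
tool_pos: [0.5719, -0.0548, 0.0613]
orientation: [-2.469, -1.943, 0.0]
ft_force: [-0.2, 0.2, -0.2]
opening: 0.0514
finger_force: 0.0
```

Call:
arm_command:
  series:
    - {"tx": 0,"ty": 0,"tz": 0,"rx": 0,"ry": 0,"rz": 0,"fingers": 0.45}
    - {"tx": 0,"ty": 0,"tz": 0,"rx": 0,"ry": 0,"rz": 0,"fingers": 0.4}
    - {"tx": 0,"ty": 0,"tz": 0,"rx": 0,"ry": 0,"rz": 0,"fingers": 0.35}
    - {"tx": 0,"ty": 0,"tz": 0,"rx": 0,"ry": 0,"rz": 0,"fingers": 0.15}
    - {"tx": 0,"ty": 0,"tz": 0,"rx": 0,"ry": 0,"rz": 0,"fingers": 0.15}
    - {"tx": 0,"ty": 0,"tz": 0,"rx": 0,"ry": 0,"rz": 0,"fingers": 0.15}
    - {"tx": 0,"ty": 0,"tz": 0,"rx": 0,"ry": 0,"rz": 0,"fingers": 0.15}
  squeeze: 22

```text
t: 14.87
tool_pos: [0.5728, -0.055, 0.0625]
orientation: [2.467, 1.941, 0.003]
ft_force: [2.4, 0.8, 4.8]
opening: 0.0256
finger_force: 22.2
```

Call:
arm_command:
  series:
    - {"tx": 0.004,"ty": 0,"tz": 0,"rx": 0,"ry": 0,"rz": 0,"fingers": 0.15}
    - {"tx": 0.006,"ty": 0,"tz": 0,"rx": 0,"ry": 0,"rz": 0,"fingers": 0.15}
    - {"tx": 0.008,"ty": 0,"tz": 0,"rx": 0,"ry": 0,"rz": 0,"fingers": 0.15}
    - {"tx": 0.008,"ty": 0,"tz": 0,"rx": 0,"ry": 0,"rz": 0,"fingers": 0.15}
    - {"tx": 0.008,"ty": 0,"tz": 0,"rx": 0,"ry": 0,"rz": 0,"fingers": 0.15}
    - {"tx": 0.008,"ty": 0,"tz": 0,"rx": 0,"ry": 0,"rz": 0,"fingers": 0.15}
    - {"tx": 0.008,"ty": 0,"tz": 0,"rx": 0,"ry": 0,"rz": 0,"fingers": 0.15}
    - {"tx": 0.008,"ty": 0,"tz": 0,"rx": 0,"ry": 0,"rz": 0,"fingers": 0.15}
    - {"tx": 0.008,"ty": 0,"tz": 0,"rx": 0,"ry": 0,"rz": 0,"fingers": 0.15}
    - {"tx": 0.006,"ty": 0,"tz": 0,"rx": 0,"ry": 0,"rz": 0,"fingers": 0.15}
    - {"tx": 0.004,"ty": 0,"tz": 0,"rx": 0,"ry": 0,"rz": 0,"fingers": 0.15}
    - {"tx": 0.003,"ty": 0,"tz": 0,"rx": 0,"ry": 0,"rz": 0,"fingers": 0.15}
    - {"tx": 0,"ty": 0,"tz": 0,"rx": 0,"ry": 0,"rz": 0,"fingers": 0.15}
    - {"tx": 0,"ty": 0,"tz": 0,"rx": 0,"ry": 0,"rz": 0,"fingers": 0.15}
  squeeze: 22

```text
t: 16.03
tool_pos: [0.5916, 0.0214, 0.0625]
orientation: [2.466, 1.941, 0.003]
ft_force: [4.2, -4.0, 5.5]
opening: 0.0251
finger_force: 21.9
```

```bash
python3 - <<'E'
from fit import *
a=eyes.read_camera('scene')[:,:,::-1]
cv2.imwrite('pics/s9.png',a)
g=lambda x:np.clip(255*(x/255.)**0.6,0,255).astype(np.uint8)
f=lambda x:cv2.resize(g(x),None,fx=8,fy=8,interpolation=cv2.INTER_CUBIC)
cv2.imwrite('pics/c9.png',f(a[205:240,195:295]))
p=arm.sense(); print(p['t'],p['tool_pos'],p['finger_force'],p['opening'],p['ft_force'])
d=(p['tool_pos']-[.5728,-.055,.0625])@[.2326,.9726,0]; print('pulled',d)
for y in(0,.07,.0779,.0815,.09): print(y,(np.array(w2p('scene',pt(s,(0,-.265+y,.072))))+s[7:9]).round(1),(np.array(w2p('scene',pt(s,(.0224,-.265+y,.072))))+s[7:9]).round(1))
print(lm('pointer_tip','scene'),lm('index_mark','scene'))
E
```

```text
16.0833 [0.59156007 0.02131804 0.06251137] 21.881625652313232 0.02544103879970822 [ 2.80983784 -3.13920246  4.08114949]
pulled 0.07859051403250208
0 [204.6 217.8] [203.1 224.4]
0.07 [233.9 218.8] [232.7 225.4]
0.0779 [237.2 218.9] [236.1 225.5]
0.0815 [238.7 218.9] [237.6 225.5]
0.09 [242.2 219. ] [241.2 225.7]
[(0.66, array([0.5132, 0.4087, 0.0046])), (0.64, array([ 0.564 , -0.1417,  0.0737]))] [(0.61, array([ 0.5723, -0.1381,  0.0727]))]
```

View pics/c9.png

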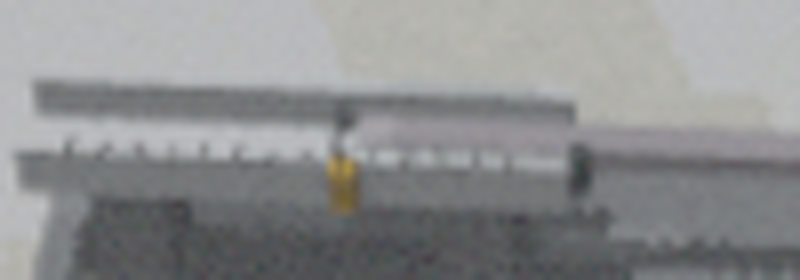

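Call:
arm_command:
  series:
    - {"tx": 0.0025,"ty": 0,"tz": 0,"rx": 0,"ry": 0,"rz": 0,"fingers": 0.15}
    - {"tx": 0,"ty": 0,"tz": 0,"rx": 0,"ry": 0,"rz": 0,"fingers": 0.15}
    - {"tx": 0,"ty": 0,"tz": 0,"rx": 0,"ry": 0,"rz": 0,"fingers": 0.15}
    - {"tx": 0,"ty": 0,"tz": 0,"rx": 0,"ry": 0,"rz": 0,"fingers": 0.15}
    - {"tx": 0,"ty": 0,"tz": 0,"rx": 0,"ry": 0,"rz": 0,"fingers": 0.15}
  squeeze: 22

```text
t: 16.6
tool_pos: [0.5921, 0.0236, 0.0625]
orientation: [2.466, 1.941, 0.003]
ft_force: [2.6, -3.0, 5.4]
opening: 0.0254
finger_force: 21.9
```

```bash
python3 - <<'E'
from fit import *
a=np.mean([eyes.read_camera('scene') for _ in range(3)],0)
y=a[:,:,:2].mean(2)-a[:,:,2]; b=np.clip(y[222:234,230:248]-35,0,None); vv,uu=np.mgrid[222:234,230:248]
ci=((uu*b).sum()/b.sum(),(vv*b).sum()/b.sum()); print('clip',ci,'bottom rows incl')
for v in range(217,226): 
    r=a[v,232:246].mean(1); w=np.clip(np.median(r)-15-r,0,None); print(v,r.astype(int).tolist(), round(232+(w*np.arange(14)).sum()/max(w.sum(),1e-6),2))
p=arm.sense(); print(p['t'],p['tool_pos'],p['finger_force'],(p['tool_pos']-[.5728,-.055,.0625])@[.2326,.9726,0])
print(lm('pointer_tip','scene'),lm('index_mark','scene'),lm('lid','scene'))
eyes.read_camera('top'); print(lm('pointer_tip','top'),lm('index_mark','top'))
E
```

```text
clip (np.float64(237.22147001934232), np.float64(225.8036750483559)) bottom rows incl
217 [72, 70, 71, 72, 72, 70, 66, 67, 66, 67, 71, 67, 71, 69] 232.0
218 [70, 73, 71, 69, 72, 65, 58, 58, 69, 75, 75, 72, 73, 71] 232.0
219 [70, 70, 71, 70, 71, 60, 50, 51, 67, 92, 98, 97, 95, 87] 238.45
220 [94, 99, 100, 92, 91, 85, 52, 45, 78, 114, 119, 118, 118, 108] 238.62
221 [134, 141, 143, 133, 131, 118, 78, 96, 117, 121, 122, 120, 120, 108] 238.26
222 [151, 152, 152, 151, 151, 112, 97, 132, 134, 117, 109, 109, 108, 102] 241.02
223 [142, 136, 149, 150, 147, 98, 88, 118, 121, 98, 104, 107, 106, 94] 239.84
224 [116, 91, 127, 139, 128, 80, 73, 124, 139, 102, 138, 145, 143, 106] 237.32
225 [85, 83, 85, 97, 96, 66, 84, 77, 92, 92, 111, 115, 116, 77] 237.0
16.75 [0.59212174 0.02364679 0.06252483] 21.87975972890854 0.08098610276486877
[(0.59, array([ 0.5654, -0.1365,  0.0716]))] [(0.66, array([ 0.564 , -0.1383,  0.0737])), (0.44, array([ 0.5727, -0.1373,  0.0758]))] [(0.58, array([0.6065, 0.0918, 0.0165]))]
[(0.72, array([ 0.5676, -0.1381,  0.0745]))] []
```

```bash
python3 -c "
from workcell import arm; print(arm.finish_job())"
```

```text
the job is handed in; nothing more can be done
None
```

I've handed the job in, but it returned no verdict: the lid sits flat on the amber dish and is let go, and the pinched grip is drawn out about 81 mm, with the pointer within about 1 mm of the index clip in the last pictures.

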